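# Take the screw cap off the gas inlet, thread hand unknown, and hold it

## Robot

A 6-joint arm with a two-finger parallel gripper is mounted at the origin on the work surface. World frame = base frame: x ahead of the robot, y to its left, z up, the work surface at z = 0. Lengths are in m, angles in rad, forces in N, time in s.
With the tool pointing down it reaches from about 0.375 to 0.975 m from the base axis. Payload 3.8 kg.
Tool frame: the origin (TCP) lies midway between the tips of the shut fingers; the grasp point (between the pads) lies r.grip_depth behind it (r.grip_depth is the distance from the TCP to the grasp point, in m); z points along the fingers, y is the line along which they close (so a half turn about z gives the same grasp; the last joint's range is limited). The gripper opens to 85 mm and grips with 20 to 120 N. Pads are 22 mm wide; open, the fingers measure 114 mm over their backs; the gripper's body (76 mm by 85 mm) begins 54 mm behind the grasp point. The pads swing forward as they close: fully open they stand 13 mm farther back than shut.
Start: joints at [1.194, 0.264, 1.604, -0, 1.274, -0.037], TCP at [0.225, 0.636, 0.231] pointing down, gripper open.
Joint ranges: [-2.63, 2.63], [-0.94, 2.18], [0.31, 2.57], [-1.31, 4.45], [0, 2.66], [-2.55, 2.55]. Speed limits (rad/s): [2.57, 2.57, 3.14, 3.14, 3.14, 3.14].

## Interface

Orientations are given as a 3x3 rotation matrix whose columns are the frame's x, y, z axes.
In Python, from plant import get_state, optics, r gives the robot as it stands.
- The arm moves only by the tool jog_arm, never from a script. Its argument "steps" is one flat list of numbers, 6 for each row, row after row: the shift along the tool's x, y, z scaled (see below), then the turn, a rotation vector about the tool's x, y, z scaled (see below). In form: [dx, dy, dz, ax, ay, az, dx, dy, dz, ax, ay, az, ...]. A call has exactly 8 rows; each row is the pose to reach, as a shift and turn from the pose commanded when the call began, along the tool's axes at that moment, turning the shorter way round; what a row does not reach only later rows make up. The controller multiplies each number of a shift by 0.25 m and each number of a turn by pi rad. A row lasts 1/12 s, in which the tool goes at most 41.7 mm and 7.16 degrees, less where a joint would pass 70% of its speed; a pose out of reach is approached as far as the arm can. A call with a number of a shift or a turn outside -1 to 1 is refused whole. A call with a gripper value outside its range is refused whole. "claw" is the closure, from 0 (fully open) to 1 (shut), set as the call begins (left out, the last holds). The fingers move at their own pace and stop on an object; "grip_force" is the grip in N (left out, the last holds). Time passes only in rows, so rows that repeat a pose let the fingers close, or fill a call up. It gives the time, the measured TCP pose, the force, the opening and the grip force at its end, in the units of the state.
- get_state(): the state, without advancing time (a new reading comes with each control period).
- optics.capture(name): name is "scene" or "top"; returns a dict with "frame" (480x640x3 uint8, red, green, blue), "intrinsics" (3x3 intrinsics, pixels), "k1" (the pictures are not rectified: a ray, as slopes to the right and down, at radius r is drawn at 1 + k1 r^2 times it, then the intrinsics apply), "rvec" (rotation vector, rad) and "tvec" (3), from world to camera coordinates, as OpenCV has them. Camera axes: x right, y down, z forward; pixel columns grow to the right and rows downward; lengths in m; the calibration is good to about 2 mm. A picture is of the moment at which its call begins. There is no depth.
- r.hand_in(): hands the job in; it is judged then, once.
The state is a dict: "time": time; "joint_pos": joint angles; "dq": joint speeds; "joint_torque": joint torques, N m; "eef_pos": TCP position; "ee_rot": TCP orientation; "force": force on the tool from outside, world axes, zero at the start; "ft_torque": the same for the moment, N m; "gripper_width": opening from 0.0 (shut) to 1.0 (fully open); "finger_force": force on a finger pad.
Only numpy, scipy, OpenCV 4.12 (cv2) and the standard library are available. Lean on these libraries where they do the work, as an engineer would, in place of code of your own. Each camera call takes 0.05 s, during which the arm holds its last target. There are 200 camera calls.

## Task

A colleague is about to fit the sample line to the gas analyser's inlet, the port with the blue collar, but its black screw cap is still on and nobody remembers whether this unit has a right-hand thread or the left-hand thread used for flammable gas: try the cap one way and, if it will not give, the other. Once you know its hand, unscrew it all the way, lift it off and finish while still holding it in the gripper, still and level, about a hand's width above its port; do not put it down or let go of it at the end. Leave the capped outlet with the grey collar and the loose things on the table as they are.

Things in the scene. Friction and masses are not known exactly. Their poses are not given: they have to be found in the camera images.
- inlet_cap: The cap to take off: black, twelve-sided, 48 mm across flats, 30 mm high, 50 to 110 g, with a white line on top and side. Origin: centre of its lower rim; z up, the screw axis; x points to the white line, at the middle of a flat; flats follow every 30 degrees. It starts screwed down. The tightening way it comes to a stop (gives at most 0.2 rad when forced); the other way it turns easily.
- inlet: Blue round collar, 66 mm in diameter, 3 mm thick, on the analyser's panel around the inlet, at either of the two port places. Origin: centre of its underside, on the panel and on the screw axis; z up. The cap's lower rim starts 3 mm above this origin.
- inlet_mouth (a point): Top centre of the inlet's neck, 24 mm above the panel, hidden in the cap; the neck is 29 mm in diameter, 37 mm over its coarse quick thread, whose hand is unknown. Unscrewing, the cap climbs 2.4 mm per radian and is free after 2.1 to 2.5 rad; lift it 20 mm more to clear the neck. Left part-way it stays put. It has under 1 mm of side play.
- outlet: Grey round collar, the same size, around the outlet port, 100 mm from the inlet. Origin: centre of its underside, on the panel's surface.
- outlet_cap: The outlet's cap, of the same shape as the inlet's and screwed down on the grey collar; its thread may be of the other hand. Leave it alone.
- outlet_cap_mark (a point): The outer end of the white line on the outlet cap's top, 24 mm from its axis, 30 mm above its lower rim; shows whether that cap has been turned.
- analyser: Portable gas analyser in an orange field case that stands firm (does not move): 300 mm along its x, 250 mm along its y, the rim 125 mm high, the white panel at 112 mm. Origin: centre of its underside, on the table. The two ports are on the panel at x = -50 and +50 mm, y = +45 mm, in its frame. The lid stands open along the whole -y edge, leaning outward, its top 380 mm above the table.
- meter: White hand-held meter with a blue screen, 165 x 85 x 45 mm, loose on the table. Origin: centre of its underside. Leave alone.
- cal_gas: Small aluminium calibration gas bottle with a green band, 73 mm in diameter, 180 mm high, standing. Origin: centre of its underside. Leave alone.
- hose_fitting: Brass hose fitting, 22 mm in diameter, 52 mm high, standing on the table. Origin: centre of its underside. Leave alone.
There are look-alikes about, which are no part of the job. Leave any purple look-alike of the inlet_cap alone.

How it is judged:
On the way:
1. the inlet cap has been turned more than 45 degrees the loosening way and has climbed on its thread, still on the port (angle between the x axis of inlet_cap and the x axis of inlet, either way round above 0.785 rad and z of inlet_cap in the frame of inlet between 0.0045 and 0.013 m and horizontal distance between inlet_cap and inlet below 0.006 m).
At the end, for the whole second after the job is handed in: The inlet cap is off its port and held still in the fingers (gripped with more than 1 N, nothing else carrying it), its lower rim 60 to 220 mm above the panel, within 50 mm of the inlet's axis, tilted less than 20 degrees; the outlet's cap is where it was (its mark within 6 mm) (z of inlet_cap in the frame of inlet between 0.06 and 0.22 m and horizontal distance between inlet_cap and inlet below 0.05 m and angle between inlet_cap's own z axis and vertical below 0.35 rad and linear speed of inlet_cap below 0.03 m/s and contact force between inlet_cap and the fingers above 1 N and contact force between inlet_cap and analyser below 0.1 N and distance of outlet_cap_mark from where it was at the start of the episode below 0.006 m); the arm keeps its last pose, push and grip.
It fails at once if the outlet's cap is turned or moved (its mark by more than 6 mm) (distance of outlet_cap_mark from where it was at the start of the episode above 0.006 m).
It fails at once if a loose thing on the table is pushed (more than 20 mm) or tipped (distance of any of meter, cal_gas, hose_fitting from where it was at the start of the episode above 0.02 m or angle between any of cal_gas, hose_fitting's own z axis and vertical above 0.5 rad).
It also fails if it takes over 48 s, if anything falls off the work surface, if the arm or the gripper's body presses on something with over 40 N, if the wrist force passes 120 N, or if a joint passes its speed limit or range.

## Working session

There is one attempt and no reset: what is moved stays moved. The work goes in short steps, Python scripts to look and compute and a tool call to move; the robot and the scene stay as the last step left them, time stands still between calls to the robot, and variables do not carry over. Pictures are saved under pics/ and viewed, at most 10 in all, crops included, and the job is handed in when it is done.

Besides the shell and the picture viewer there is one more tool, called as a command line: name --argument value ..., lists and objects as JSON in quotes. jog_arm: Moves the arm, as the interface text tells. Its arguments: {"type":"object","properties":{"steps":{"type":"array"},"claw":{"type":"number"},"grip_force":{"type":"number"}},"required":["steps"]}

```bash
mkdir -p pics
python3 - <<'E'
from plant import get_state, optics, r
import cv2,numpy as np,pickle
D={}
for n in("scene","top"):
    c=optics.capture(n);D[n]=c;cv2.imwrite(f"pics/{n}0.png",c["frame"][:,:,::-1])
    R=cv2.Rodrigues(np.array(c["rvec"]))[0];print(n,c["k1"],-R.T@np.array(c["tvec"]).ravel())
pickle.dump(D,open("d0.pkl","wb"))
s=get_state();print(s,r.grip_depth)
E
```

```text
scene -0.038225233266421306 [ 0.92876673 -0.23678769  0.80030146]
top -0.022666204672678582 [0.39123922 0.19750872 1.15037983]
{'time': 0.1, 'joint_pos': array([ 1.19412311e+00,  2.64685010e-01,  1.60526856e+00,  3.18695974e-05,
        1.27369528e+00, -3.69102185e-02]), 'dq': array([ 0.00013707, -0.00165525, -0.00296373,  0.00095314, -0.00083164,
       -0.00129713]), 'joint_torque': array([-1.23089361e-03, -5.16706109e+01, -3.68588161e+01, -3.24983330e-05,
        6.24232154e-03, -3.31716862e-06]), 'eef_pos': array([0.22470348, 0.63578708, 0.23006487]), 'ee_rot': array([[-9.42830515e-01,  3.33271666e-01, -7.84663600e-04],
       [ 3.33272573e-01,  9.42828605e-01, -1.90082968e-03],
       [ 1.06310615e-04, -2.05366708e-03, -9.99997886e-01]]), 'force': array([-0.10308277,  0.17384545,  0.46213699]), 'ft_torque': array([-0.03903354,  0.01372377, -0.03969493]), 'finger_force': 0.0, 'gripper_width': 0.9976861784784603} 0.0187
```

View pics/scene0.png

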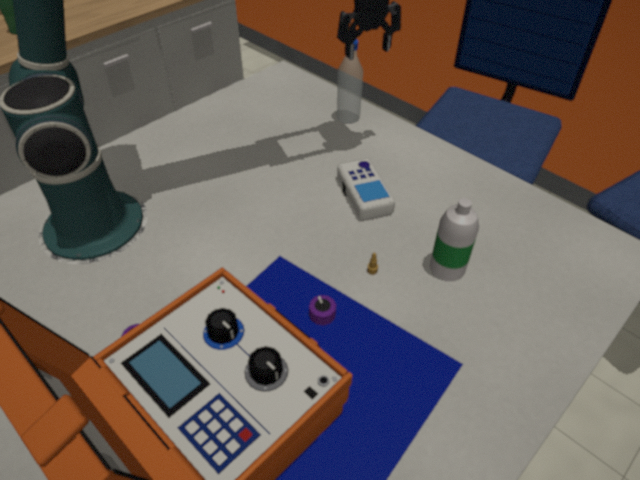

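View pics/top0.png

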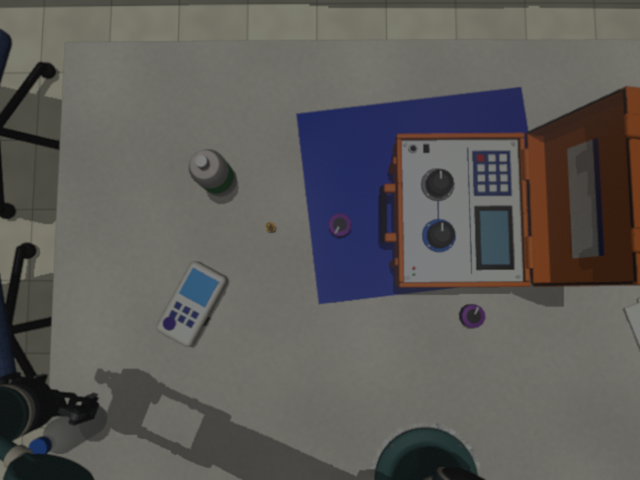

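```bash
cat > h.py <<'E'
import cv2,numpy as np
def ray(c,uv,z):
    K=np.array(c["intrinsics"]);k=float(c["k1"])
    p=cv2.undistortPoints(np.array([[uv]],float),K,np.array([k,0,0,0,0.]))[0,0]
    R=cv2.Rodrigues(np.array(c["rvec"]))[0];o=-R.T@np.array(c["tvec"]).ravel();d=R.T@np.array([p[0],p[1],1])
    return o+d*(z-o[2])/d[2]
E
python3 - <<'E'
import pickle,cv2,numpy as np
from h import *
D=pickle.load(open("d0.pkl","rb"))
for n,(u,v),(ou,ov) in(("top",(439,235),(437,184)),("scene",(223,328),(266,368))):
    c=D[n];f=c["frame"];hsv=cv2.cvtColor(f,cv2.COLOR_RGB2HSV)
    m=np.zeros(f.shape[:2],np.uint8);cv2.circle(m,(u,v),28,255,-1)
    b=((hsv[...,0]>100)&(hsv[...,0]<125)&(hsv[...,1]>130)&(m>0)).astype(np.uint8)
    pts=cv2.findNonZero(b);h=cv2.convexHull(pts);e=cv2.fitEllipse(h)
    print(n,len(pts),e,ray(c,e[0],.115))
    for a in((u,v),(ou,ov)):
        m=np.zeros(f.shape[:2],np.uint8);cv2.circle(m,a,24,255,-1)
        k=((hsv[...,2]<75)&(hsv[...,1]<130)&(m>0)).astype(np.uint8)
        k=cv2.morphologyEx(k,cv2.MORPH_CLOSE,np.ones((5,5)))
        cs=max(cv2.findContours(k,0,2)[0],key=cv2.contourArea);e=cv2.fitEllipse(cv2.convexHull(cs));print(' cap',e,ray(c,e[0],.135))
a=[cv2.resize(D["top"]["frame"][160:260,390:490],(560,560),interpolation=2)]
cv2.imwrite("pics/c.png",a[0][:,:,::-1])
cv2.imwrite("pics/c2.png",cv2.resize(D["scene"]["frame"][290:400,180:300],(720,600) if 0 else (654,600),interpolation=2)[:,:,::-1])
E
```

```text
top 104 ((438.5596923828125, 235.2420196533203), (30.41623878479004, 31.04311752319336), 107.75056457519531) [ 0.49525482 -0.01138224  0.115     ]
 cap ((440.40350341796875, 234.46954345703125), (26.688106536865234, 28.737215042114258), 51.3176155090332) [ 0.49471762 -0.01086703  0.135     ]
 cap ((437.4205017089844, 184.17190551757812), (31.196475982666016, 32.31803512573242), 59.028282165527344) [ 0.59142375 -0.00696658  0.135     ]
scene 353 ((222.6282958984375, 331.20867919921875), (33.771766662597656, 39.32747268676758), 80.13802337646484) [ 0.49987672 -0.01408676  0.115     ]
 cap ((221.70555114746094, 325.1880798339844), (31.942975997924805, 33.88090133666992), 168.93231201171875) [ 0.50273566 -0.01470307  0.135     ]
 cap ((265.2264404296875, 366.2328186035156), (35.779144287109375, 38.69184112548828), 179.247802734375) [ 0.60341509 -0.01524092  0.135     ]
```

View pics/c.png

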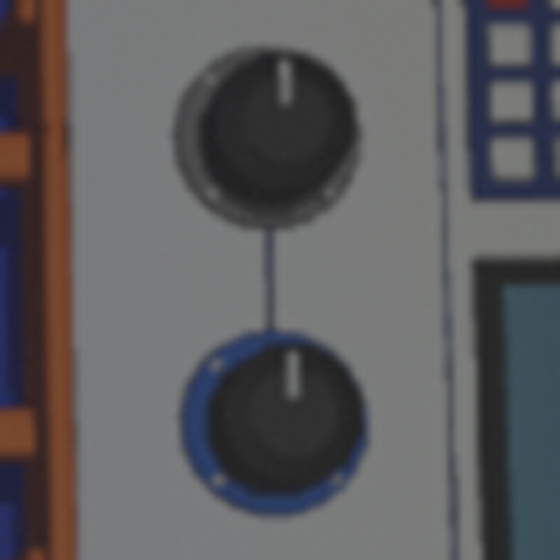

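View pics/c2.png

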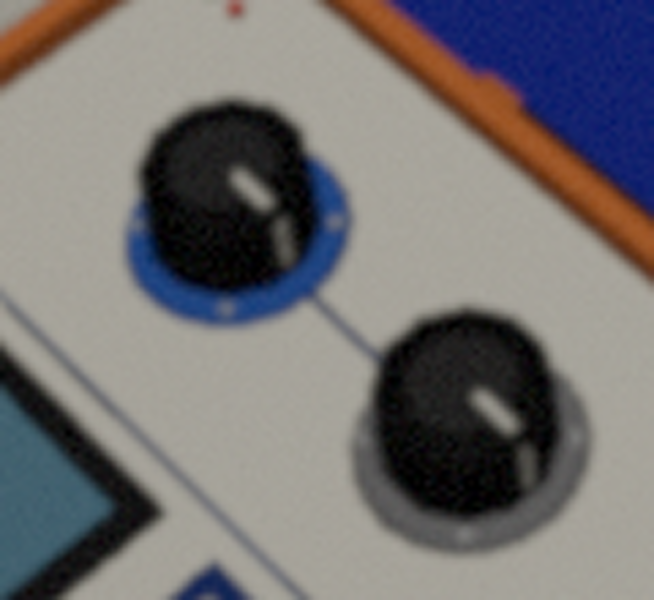

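The top view shows the inlet's blue collar centred at about (438.5, 235), its white line pointing up the image. The outlet's collar is at about (437.5, 184), and the scene view has the inlet at (223, 330). I'll move above the inlet first.

jog_arm --steps '[-0.3,-0.3,-0.12,0,0,0.08,-0.88,-0.96,-0.12,0,0,0.25,-0.88,-0.96,-0.12,0,0,0.25,-0.88,-0.96,-0.12,0,0,0.25,-0.88,-0.96,-0.12,0,0,0.25,-0.88,-0.96,-0.12,0,0,0.25,-0.88,-0.96,-0.12,0,0,0.25,-0.88,-0.96,-0.12,0,0,0.25]' --claw 0 --grip_force 60

```text
time: 0.77
eef_pos: [0.3526, 0.3342, 0.261]
ee_rot: [[-0.429, 0.903, -0.0], [0.903, 0.429, -0.001], [-0.001, -0.0, -1.0]]
force: [1.3, -1.0, -1.0]
gripper_width: 0.997
finger_force: 0.0
```

```bash
cat >> h.py <<'E'
from scipy.spatial.transform import Rotation as Ro
def goal(s,p,psi):
    """shift/turn in jog units to reach TCP p, tool pointing down, tool y at world angle psi (mod pi)"""
    R=np.array(s["ee_rot"]);cur=np.arctan2(R[1,1],R[0,1])
    psi=cur+(psi-cur+np.pi/2)%np.pi-np.pi/2
    y=np.array([np.cos(psi),np.sin(psi),0]);z=np.array([0,0,-1.]);x=np.cross(y,z)
    w=Ro.from_matrix(R.T@np.c_[x,y,z]).as_rotvec()
    print("p",s["eef_pos"].round(4),"yaw",round(cur,4),"q6",s["joint_pos"][5].round(3),"F",s["force"].round(2),"T",s["ft_torque"].round(2),"w",round(s["gripper_width"],3),"t",round(s["time"],2))
    print("shift",(R.T@(np.array(p)-s["eef_pos"])/.25).round(4),"turn",(w/np.pi).round(4))
E
python3 - <<'E'
import pickle
from h import *
from plant import get_state
D=pickle.load(open("d0.pkl","rb"));c=D["top"];g=c["frame"].mean(2).astype(int)
for (u,v) in((441.5,226.5),(440.5,175)):
    w=g[int(v)-5:int(v)+6,int(u)-4:int(u)+5];print(w)
    P=[]
    ys,xs=np.nonzero(w>85)
    for i in range(11):
        q=np.clip(w[i]-70,0,None)
        if q.max()>15: P.append(ray(c,((q*np.arange(9)).sum()/q.sum()+int(u)-4,i+int(v)-5),.145)[:2])
    P=np.array(P);d=np.linalg.svd(P-P.mean(0))[2][0];print(P.round(4),np.arctan(d[1]/d[0]))
a=ray(c,(438.5,235.2),.115);b=ray(c,(437.3,184.2),.115);print(a,b,np.arctan2(*(b-a)[1::-1]))
goal(get_state(),(.4975,-.0127,.215),0.04)
E
```

```text
[[ 57  54  51  51  52  53  51  51  57]
 [ 47  43  41  43  55  64  49  40  40]
 [ 41  40  39  48  78  97  67  41  37]
 [ 41  40  39  51  86 106  72  41  39]
 [ 40  41  40  52  86 107  72  42  39]
 [ 42  44  43  56  88 107  75  47  42]
 [ 44  46  48  56  89 107  75  49  47]
 [ 48  49  49  58  88 108  77  50  48]
 [ 49  49  48  58  87 106  79  53  48]
 [ 49  49  48  57  80  93  73  53  48]
 [ 49  49  49  51  60  66  57  50  49]]
[[ 0.5154 -0.0118]
 [ 0.5135 -0.0117]
 [ 0.5116 -0.0117]
 [ 0.5097 -0.0117]
 [ 0.5078 -0.0116]
 [ 0.5059 -0.0117]
 [ 0.504  -0.0118]
 [ 0.5021 -0.0116]] -0.005330730296211249
[[ 43  38  38  48  68  61  46  44  52]
 [ 38  36  36  62  97  85  52  35  36]
 [ 37  37  37  66 106  96  57  37  37]
 [ 38  38  41  64 101  97  60  39  38]
 [ 41  44  45  62  96  96  64  44  42]
 [ 45  46  46  63  96  96  64  47  46]
 [ 46  47  47  63  95  96  65  46  46]
 [ 47  47  46  61  92  93  63  47  47]
 [ 48  47  47  55  73  74  55  47  48]
 [ 48  47  45  48  54  54  49  47  47]
 [ 47  47  48  47  48  47  48  46  47]]
[[ 0.6148 -0.011 ]
 [ 0.6129 -0.0111]
 [ 0.6109 -0.0111]
 [ 0.609  -0.0112]
 [ 0.6071 -0.0111]
 [ 0.6052 -0.0111]
 [ 0.6032 -0.0111]] 0.0045205615263726375
[ 0.49533648 -0.01126838  0.115     ] [ 0.59531136 -0.01075829  0.115     ] 0.0051021086582562465
p [0.3526 0.3342 0.261 ] yaw 0.4438 q6 0.264 F [ 1.28 -1.01 -0.95] T [ 0.02 -0.04  0.04] w 0.997 t 0.77
shift [-1.502  -0.0722  0.1852] turn [-1.000e-04  3.000e-04  1.285e-01]
```

jog_arm --steps '[-0.15,0,0,0,0,0.03,-0.8,-0.03,0,0,0,0.14,-0.8,-0.03,0,0,0,0.14,-0.8,-0.03,0,0,0,0.14,-0.8,-0.03,0,0,0,0.14,-0.8,-0.03,0,0,0,0.14,-0.8,-0.03,0,0,0,0.14,-0.8,-0.03,0,0,0,0.14]'

```text
time: 1.43
eef_pos: [0.4315, 0.1531, 0.2609]
ee_rot: [[-0.005, 1.0, -0.001], [1.0, 0.005, 0.0], [0.0, -0.001, -1.0]]
force: [-0.6, -0.1, -0.8]
gripper_width: 1.0
finger_force: 0.0
```

Run:
```python
from h import *
import pickle
from plant import get_state
D=pickle.load(open("d0.pkl","rb"))
k=600/110
for q in((233,170),(274,212),(230,150)): print(ray(D["scene"],(180+q[0]/k-.5,290+q[1]/k-.5),.145))
goal(get_state(),(.4963,-.012,.2),0)
```

```text
[ 0.50318119 -0.01233602  0.145     ]
[ 0.52224769 -0.01317463  0.145     ]
[ 0.49723732 -0.00868454  0.145     ]
p [0.4315 0.1531 0.2609] yaw 0.0047 q6 0.281 F [-0.59 -0.07 -0.75] T [-0.02  0.03 -0.02] w 1.0 t 1.43
shift [-0.6615  0.2562  0.2431] turn [-0.0003 -0.0001  0.0015]
```

jog_arm --steps '[-0.12,0.04,0.03,0,0,0,-0.28,0.1,0.08,0,0,0.001,-0.45,0.17,0.12,0,0,0.0015,-0.6,0.24,0.2,0,0,0.0015,-0.661,0.257,0.24,0,0,0.0015,-0.661,0.257,0.24,0,0,0.0015,-0.661,0.257,0.24,0,0,0.0015,-0.661,0.257,0.24,0,0,0.0015]'

```text
time: 2.1
eef_pos: [0.4968, -0.0101, 0.2012]
ee_rot: [[-0.003, 1.0, -0.001], [1.0, 0.003, 0.001], [0.001, -0.001, -1.0]]
force: [0.1, -0.1, 0.4]
gripper_width: 0.996
finger_force: 0.0
```

Run:
```python
from h import *
from plant import get_state,optics
goal(get_state(),(.4965,-.0122,.114),0)
f=optics.capture("scene")["frame"];cv2.imwrite("pics/a.png",cv2.resize(f[200:440,90:410],(800,600),interpolation=2)[:,:,::-1])
```

```text
p [ 0.4968 -0.0101  0.2012] yaw 0.0027 q6 -0.074 F [ 0.14 -0.09  0.37] T [ 0.02  0.01 -0.  ] w 0.996 t 2.1
shift [-0.0087 -0.0011  0.3488] turn [-0.0002 -0.0003  0.0009]
```

View pics/a.png

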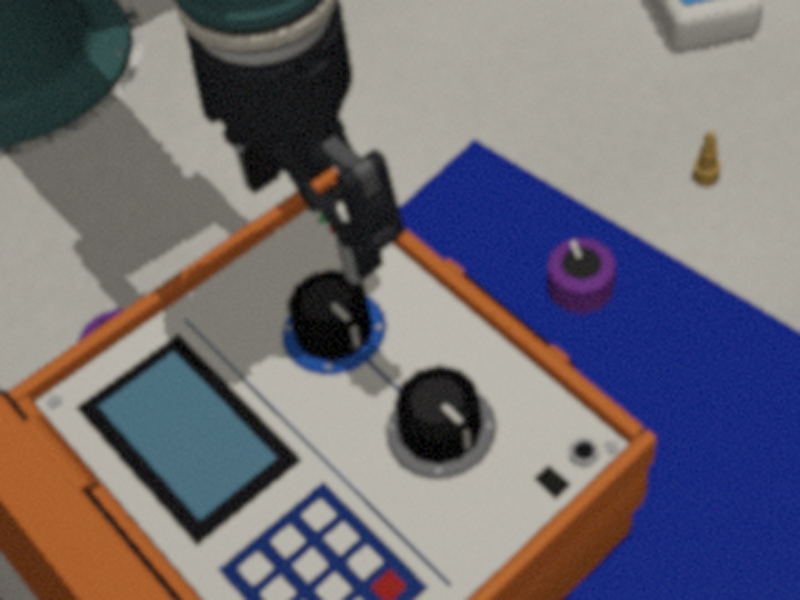

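The gripper stands over the inlet cap (crop (330, 315)) with its fingers along the line of the ports, and the outlet cap is at (440, 420). I'll go down now.

jog_arm --steps '[0,0,0.05,0,0,0,0,0,0.12,0,0,0,0,0,0.19,0,0,0,0,0,0.25,0,0,0,0,0,0.3,0,0,0,0,0,0.33,0,0,0,0,0,0.345,0,0,0,0,0,0.345,0,0,0]'

```text
time: 2.82
eef_pos: [0.4964, -0.011, 0.1143]
ee_rot: [[-0.002, 1.0, -0.001], [1.0, 0.002, 0.0], [0.0, -0.001, -1.0]]
force: [-0.7, -0.1, 1.0]
gripper_width: 0.999
finger_force: 0.0
```

Run:
```python
from h import *
from plant import get_state
goal(get_state(),(.4965,-.0122,.114),0)
```

```text
p [ 0.4964 -0.011   0.1143] yaw 0.0023 q6 -0.075 F [-0.71 -0.1   0.95] T [0.02 0.03 0.04] w 0.999 t 2.82
shift [-0.0048  0.0005  0.001 ] turn [-0.0004 -0.0001  0.0007]
```

jog_arm --steps '[-0.004,0,0,0,0,0,-0.004,0,0,0,0,0,-0.004,0,0,0,0,0,-0.004,0,0,0,0,0,-0.004,0,0,0,0,0,-0.004,0,0,0,0,0,-0.004,0,0,0,0,0,-0.004,0,0,0,0,0]' --claw 1 --grip_force 20

```text
time: 3.48
eef_pos: [0.4979, -0.0129, 0.1161]
ee_rot: [[-0.001, 1.0, 0.002], [1.0, 0.001, -0.0], [-0.0, 0.002, -1.0]]
force: [-0.9, 0.4, 6.5]
gripper_width: 0.557
finger_force: 21.9
```

Run:
```python
from h import *
from plant import get_state
goal(get_state(),(.4965,-.0122,.114),0)
```

```text
p [ 0.4979 -0.0129  0.1161] yaw 0.0009 q6 -0.077 F [-0.92  0.39  6.46] T [ 0.08  0.13 -0.01] w 0.557 t 3.48
shift [ 0.0027 -0.0055  0.0084] turn [0.0006 0.     0.0003]
```

jog_arm --steps '[0,0.006,-0.006,0,0,0,0,0.006,-0.006,0,0,0,0,0.006,-0.006,0,0,0,0,0.006,-0.006,0,0,-0.02,0,0.006,-0.006,0,0,-0.045,0,0.006,-0.006,0,0,-0.07,0,0.006,-0.006,0,0,-0.09,0,0.006,-0.006,0,0,-0.09]' --claw 1 --grip_force 60

```text
time: 4.15
eef_pos: [0.4975, -0.0107, 0.1164]
ee_rot: [[-0.276, 0.961, -0.002], [0.961, 0.276, 0.005], [0.006, -0.001, -1.0]]
force: [-4.5, 7.0, 5.7]
gripper_width: 0.548
finger_force: 67.1
```

Run:
```python
from h import *
from plant import get_state
goal(get_state(),(.498,-.0125,.1155),0.28)
```

```text
p [ 0.4975 -0.0107  0.1164] yaw 0.2799 q6 -0.358 F [-4.5   7.    5.73] T [ 1.26  0.66 -1.46] w 0.548 t 4.15
shift [-0.0073 -0.0001  0.0034] turn [-0.0002 -0.0018 -0.    ]
```

jog_arm --steps '[0,0,0,0,0,-0.01,0,0,0,0,0,-0.02,0,0,0,0,0,-0.03,0,0,0,0,0,-0.04,0,0,0,0,0,-0.05,0,0,0,0,0,-0.05,0,0,0,0,0,-0.05,0,0,0,0,0,-0.05]'

```text
time: 4.82
eef_pos: [0.4973, -0.0102, 0.1165]
ee_rot: [[-0.42, 0.908, -0.003], [0.908, 0.42, 0.006], [0.007, 0.0, -1.0]]
force: [-5.5, 7.4, 6.6]
gripper_width: 0.551
finger_force: 73.3
```

Run:
```python
from h import *
from plant import get_state,optics
goal(get_state(),(.498,-.0125,.1155),0.28)
f=optics.capture("scene")["frame"];cv2.imwrite("pics/b.png",cv2.resize(f[280:400,160:320],(800,600),interpolation=2)[:,:,::-1])
```

```text
p [ 0.4973 -0.0102  0.1165] yaw 0.4331 q6 -0.512 F [-5.49  7.39  6.64] T [ 1.45  0.79 -2.28] w 0.551 t 4.82
shift [-0.0096 -0.0014  0.004 ] turn [-0.0001 -0.0022  0.0487]
```

View pics/b.png

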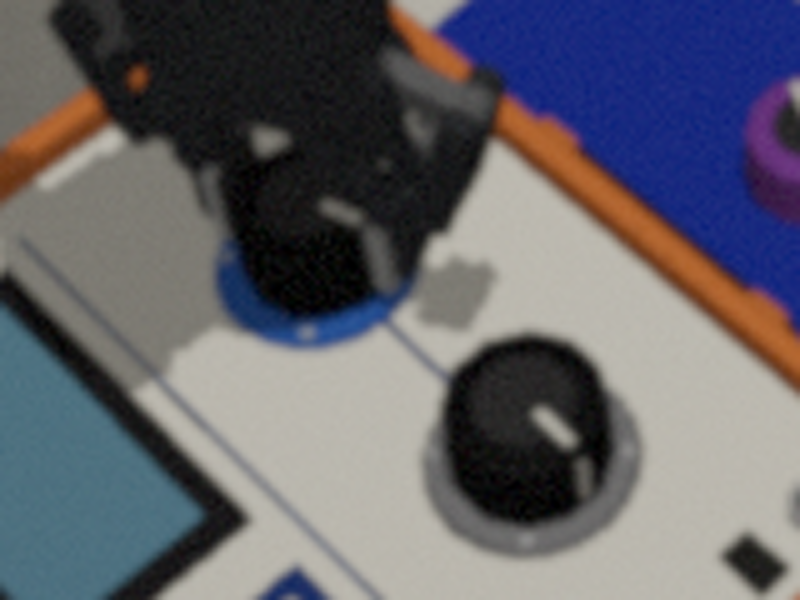

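Run:
```python
from h import *
import pickle
c=pickle.load(open("d0.pkl","rb"))["scene"]
for z in(.145,):
    a,b=[ray(c,(160+q[0]/5-.5,280+q[1]/5-.5),z) for q in((320,201),(362,221))];print(a,b,np.arctan2(*(b-a)[1::-1]))
    a,b=[ray(c,(160+q[0]/5-.5,280+q[1]/5-.5),z) for q in((536,409),(576,444))];print(a,b,np.arctan2(*(b-a)[1::-1]))
```

```text
[ 0.50316928 -0.00985302  0.145     ] [ 0.51798813 -0.0055412   0.145     ] 0.2831510900180569
[ 0.60383777 -0.01179691  0.145     ] [ 0.6203264  -0.01139572  0.145     ] 0.02432681295534492
```

Turning anticlockwise, the torque climbed to 2.3 N·m and the cap fell behind the fingers: its line, crop (320, 201) to (362, 221), has moved only about 0.27 rad against the tool's 0.43. That way is blocked, so I'll try clockwise.

jog_arm --steps '[0,0,0,0,0,0.035,0,0,0,0,0,0.07,0,0,0,0,0,0.105,0,0,-0.001,0,0,0.14,0,0,-0.002,0,0,0.175,0,0,-0.003,0,0,0.21,0,0,-0.004,0,0,0.245,0,0,-0.005,0,0,0.26]'

```text
time: 5.53
eef_pos: [0.4978, -0.0122, 0.117]
ee_rot: [[0.372, 0.928, -0.001], [0.928, -0.372, 0.001], [0.0, -0.002, -1.0]]
force: [-1.2, 2.0, -0.2]
gripper_width: 0.543
finger_force: 70.4
```

Run:
```python
from h import *
from plant import get_state,optics
goal(get_state(),(.498,-.0115,.117),-0.4)
```

```text
p [ 0.4978 -0.0122  0.117 ] yaw -0.3811 q6 0.305 F [-1.21  2.04 -0.2 ] T [0.3  0.2  0.07] w 0.543 t 5.53
shift [ 0.0029 -0.0005 -0.0001] turn [-0.0005 -0.0002  0.006 ]
```

Clockwise it turns with almost no torque, so this is a left-hand thread. I'll keep unscrewing, climbing with the thread.

jog_arm --steps '[0,0,-0.001,0,0,0.035,0,0,-0.002,0,0,0.07,0,0,-0.003,0,0,0.105,0,0,-0.004,0,0,0.14,0,0,-0.005,0,0,0.175,0,0,-0.006,0,0,0.21,0,0,-0.007,0,0,0.245,0,0,-0.008,0,0,0.28]'

```text
time: 6.2
eef_pos: [0.4983, -0.0127, 0.1191]
ee_rot: [[0.952, 0.305, -0.0], [0.305, -0.952, 0.0], [-0.0, -0.0, -1.0]]
force: [-0.5, -0.3, -1.3]
gripper_width: 0.545
finger_force: 70.3
```

Run:
```python
from h import *
from plant import get_state,optics
goal(get_state(),(.498,-.012,.119),-1.2)
f=optics.capture("scene")["frame"];cv2.imwrite("pics/e.png",cv2.resize(f[280:400,160:320],(800,600),interpolation=2)[:,:,::-1])
```

```text
p [ 0.4983 -0.0127  0.1191] yaw -1.2611 q6 1.185 F [-0.49 -0.34 -1.29] T [-0.03  0.02 -0.  ] w 0.545 t 6.2
shift [-0.0004 -0.0032  0.0005] turn [-0.0001  0.0001 -0.0194]
```

View pics/e.png

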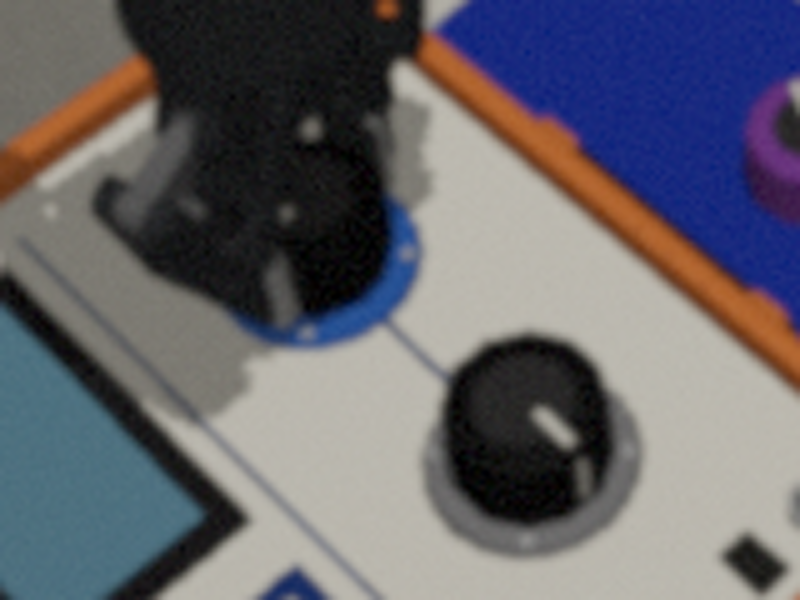

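The cap's side mark is now at crop (280, 285), so it has turned about 60 degrees or more clockwise along with the fingers. The outlet cap hasn't changed.

jog_arm --steps '[0,0,-0.001,0,0,0.035,0,0,-0.002,0,0,0.07,0,0,-0.003,0,0,0.105,0,0,-0.004,0,0,0.14,0,0,-0.005,0,0,0.175,0,0,-0.006,0,0,0.21,0,0,-0.007,0,0,0.245,0,0,-0.008,0,0,0.28]'

```text
time: 6.92
eef_pos: [0.4985, -0.0128, 0.1213]
ee_rot: [[0.843, -0.537, -0.0], [-0.537, -0.843, 0.0], [-0.0, 0.0, -1.0]]
force: [0.1, 0.6, 0.3]
gripper_width: 0.545
finger_force: 70.3
```

jog_arm --steps '[0,0,-0.001,0,0,0.02,0,0,-0.002,0,0,0.04,0,0,-0.003,0,0,0.06,0,0,-0.003,0,0,0.08,0,0,-0.003,0,0,0.09,0,0,-0.004,0,0,0.09,0,0,-0.006,0,0,0.09,0,0,-0.008,0,0,0.09]'

```text
time: 7.58
eef_pos: [0.4984, -0.0128, 0.1235]
ee_rot: [[0.663, -0.748, -0.0], [-0.748, -0.663, 0.0], [-0.0, 0.0, -1.0]]
force: [0.1, -0.4, -0.4]
gripper_width: 0.547
finger_force: 70.4
```

Run:
```python
from h import *
from plant import get_state,optics
goal(get_state(),(.498,-.012,.119),-1.2)
```

```text
p [ 0.4984 -0.0128  0.1235] yaw -2.4162 q6 2.341 F [ 0.05 -0.44 -0.38] T [-0.01  0.06  0.  ] w 0.547 t 7.58
shift [-0.0034 -0.0009  0.018 ] turn [ 0.000e+00  1.000e-04 -3.871e-01]
```

jog_arm --steps '[0,0,-0.001,0,0,0.015,0,0,-0.001,0,0,0.03,0,0,-0.004,0,0,0.03,0,0,-0.008,0,0,0.03,0,0,-0.012,0,0,0.03,0,0,-0.016,0,0,0.03,0,0,-0.016,0,0,0.03,0,0,-0.016,0,0,0.03]'

```text
time: 8.25
eef_pos: [0.4984, -0.0128, 0.1279]
ee_rot: [[0.589, -0.808, -0.0], [-0.808, -0.589, -0.0], [-0.0, 0.0, -1.0]]
force: [-1.0, -0.4, -0.2]
gripper_width: 0.545
finger_force: 70.3
```

There's no resistance, so the cap is free. Now I'll lift it.

jog_arm --steps '[0,0,-0.02,0,0,0,0,0,-0.06,0,0,0,0,0,-0.12,0,0,0,0,0,-0.19,0,0,0,0,0,-0.26,0,0,0,0,0,-0.33,0,0,0,0,0,-0.38,0,0,0,0,0,-0.4,0,0,0]'

```text
time: 8.92
eef_pos: [0.5003, -0.0128, 0.2313]
ee_rot: [[0.589, -0.808, 0.005], [-0.808, -0.589, -0.0], [0.003, -0.004, -1.0]]
force: [1.1, -0.3, -0.2]
gripper_width: 0.554
finger_force: 70.4
```

jog_arm --steps '[0,0,0,0,0,0,0,0,0,0,0,0,0,0,0,0,0,0,0,0,0,0,0,0,0,0,0,0,0,0,0,0,0,0,0,0,0,0,0,0,0,0,0,0,0,0,0,0]'

```text
time: 9.58
eef_pos: [0.4984, -0.0128, 0.2275]
ee_rot: [[0.589, -0.808, -0.001], [-0.808, -0.589, 0.0], [-0.0, 0.0, -1.0]]
force: [0.3, -0.3, -1.2]
gripper_width: 0.551
finger_force: 70.4
```

Run:
```python
from h import *
from plant import get_state,optics
goal(get_state(),(.498,-.012,.119),-1.2)
f=optics.capture("scene")["frame"];cv2.imwrite("pics/f.png",cv2.resize(f[220:400,130:370],(800,600),interpolation=2)[:,:,::-1])
```

```text
p [ 0.4984 -0.0128  0.2275] yaw -2.5122 q6 2.437 F [ 0.3  -0.33 -1.19] T [ 0.03  0.   -0.04] w 0.551 t 9.58
shift [-0.0033 -0.0006  0.4339] turn [ 0.000e+00  2.000e-04 -4.177e-01]
```

View pics/f.png

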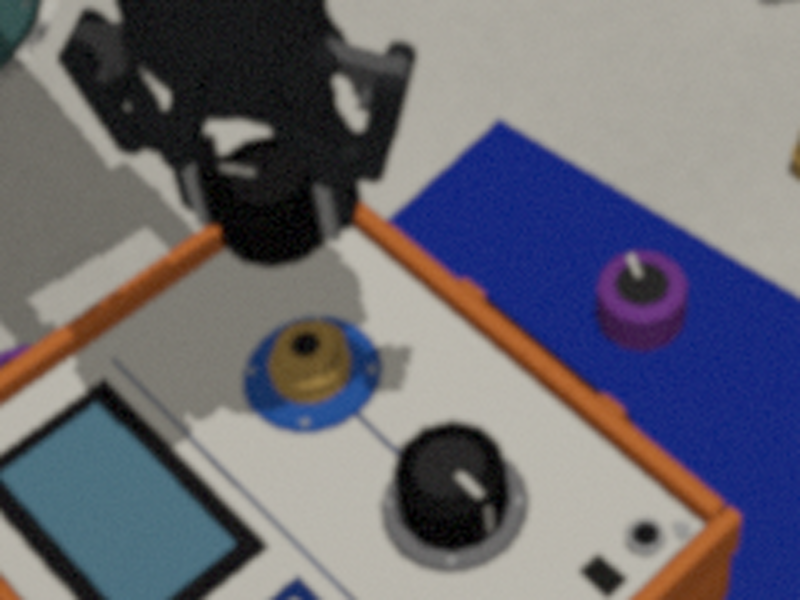

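The cap is held level in the fingers (crop (270, 210)) above the bare brass neck at (310, 360). The outlet cap at (450, 485) is undisturbed.

```bash
python3 -c "
from plant import r
print(r.hand_in())"
```

```text
the job is handed in; nothing more can be done
None
```

The inlet cap has a left-hand thread: it stopped anticlockwise and unscrewed clockwise. It is now off and held level about 11 cm above its port; the outlet cap is unmoved in the last picture, the arm stayed clear of the loose things, and the job is handed in.

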